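Set the proofer's door wider on its stay

TASK

The dough proofer is too damp, and its glass door only stands ajar on its stay. Lift the flat stay bar off the pin on top of the cabinet, push the door out with the bar, and drop the last round hole, the one next to the black thumb knob, over the pin so that the bar is pressed fully home and holds the door at its wide setting. Where the pin stands is only roughly known, so feel for it gently: do not press or drag the bar hard against the pin, and leave the things on and beside the cabinet where they are.

Things in the scene. Friction and masses are not known exactly. Their poses are not given: they have to be found in the camera images.
- proofer: Countertop dough proofer, a fixed bare-metal cabinet 220 deep (x) x 320 wide (y) x 200 high mm; origin under the middle of its base, on the work surface; x towards its back, y to its left, the front with the glazed door faces -x. Its flat top is at z = 200 mm; the stay lies above this top.
- door (a joint): Opening angle of the glazed door, rad: 0 shut, grows as its right edge swings out to the robot. Vertical hinge axis at x = -118, y = +148 mm in the proofer's frame (left end of the front). About 0.14 at the start; 0.41 to 0.57 with the last hole over the pin. Friction (0.25 N m) holds it wherever it is left.
- stay_pivot (a point): On the door's top edge, 200 mm from the hinge axis: the point where the stay bar's swivel axis (vertical) and lift axis (level, across the bar) cross, 211 mm above the work surface. It travels on an arc of 200 mm radius about the hinge axis as the door opens.
- stay_swing (a joint): Swing of the stay about the vertical axis through stay_pivot relative to the door, rad, 0 at the start, positive anticlockwise from above. Nearly free.
- stay_lift (a joint): Lift of the bar about its level pivot, rad: 0 when the bar is level and seated on the pin's shoulder, positive as the knob end rises. Stiff (0.22 N m, 1 N at the knob): the bar stays at the height where it is left and has to be pressed down. The bar clears the pin at the slot from about 0.1, at the last hole from about 0.06.
- stay_bar: Flat steel bar, 20 wide x 4 thick mm, from the door over the cabinet top. Origin at stay_pivot, at mid-thickness; x along the bar to its free end, z up. On its centre line: a lengthwise slot with round ends, 10 wide x 40 long (x = 95 to 135), a round 10 mm hole at x = 150, the last round 10 mm hole at x = 184, the thumb knob at x = 219. Seated, its underside is 9 mm above the cabinet's top.
- stay_knob (a point): Middle of the black round thumb knob, 21 mm diameter, standing on the free end of the bar, 219 mm from the pivot. The point is 18 mm above the bar's upper face; the knob's straight part reaches from 7 to 29 mm above that face, its top is at 32 mm. Axes as stay_bar. Best taken from above, closing across the bar.
- last_hole (a point): Centre of the last round hole (10 mm), 184 mm from the pivot, 35 mm short of the knob, at mid-thickness of the bar. Axes as stay_bar.
- pin_plate: Pin's foot plate, 70 x 30 x 3 mm, fixed on the cabinet's top; origin under its middle, x the way the bar runs. Carries an upright 8 mm pin with a slightly bevelled end, rising 10 mm above a 16 mm round shoulder, the bar's seat, 9 mm above the top. The pin is clamped anywhere from -14 to +14 mm along x, at y = 0: not measured. It starts in the bar's slot. Over 30 N from the bar damages it.
- label_roll: Roll of white labels, 62 mm diameter x 28 mm, lying on the left rear of the cabinet's top; origin under its middle. Leave it.
- squeeze_bottle: White squeeze bottle, 50 mm diameter x 196 mm, standing on the work surface to the left of the cabinet; origin under its middle. Leave it.
- salt_shaker: Glass salt shaker, 44 mm diameter x 90 mm, standing on the work surface to the right of the cabinet; origin under its middle. Leave it.

How it is judged:
On the way:
1. the bar is lifted clear off the pin while the door is still ajar (value of joint stay_lift above 0.07 rad and value of joint door below 0.27 rad), for 0.05 s.
At the end, for the whole second after the job is handed in: The last hole is over the pin (its centre within 17 mm along and 8 mm across of the middle of the foot plate, which with the bar down it can only be when the pin stands in it), the bar is fully home on the shoulder (stay_lift within 0.012 rad of level, 2 mm at the hole), and the door is at rest (x of last_hole in the frame of pin_plate between -0.017 and 0.017 m and y of last_hole in the frame of pin_plate between -0.008 and 0.008 m and value of joint stay_lift between -0.015 and 0.012 rad and velocity of joint door between -0.02 and 0.02 rad/s); the robot touches nothing.
It fails at once if the bar is pressed or dragged against the pin or its shoulder with more than 30 N (contact force between stay_bar and pin_plate above 30 N).
It fails at once if the label roll is displaced by more than 20 mm or tipped (distance of label_roll from where it was at the start of the episode above 0.02 m or angle between label_roll's own z axis and vertical above 0.3 rad).
It fails at once if the squeeze bottle is displaced by more than 20 mm or tipped (distance of squeeze_bottle from where it was at the start of the episode above 0.02 m or angle between squeeze_bottle's own z axis and vertical above 0.3 rad).
It fails at once if the salt shaker is displaced by more than 20 mm or tipped (distance of salt_shaker from where it was at the start of the episode above 0.02 m or angle between salt_shaker's own z axis and vertical above 0.3 rad).
It also fails if it takes over 51 s, if anything falls off the work surface, if the arm or the gripper's body presses on something with over 40 N, if the wrist force passes 120 N, or if a joint passes its speed limit or range.

ROBOT

A 6-joint arm with a two-finger parallel gripper is mounted at the origin on a cart in front of the work surface, level with it; the furniture and walls round the work are solid. World frame = base frame: x ahead of the robot, y to its left, z up, the work surface at z = 0. Lengths are in m, angles in rad, forces in N, time in s.
With the tool pointing down it reaches from about 0.375 to 0.9 m from the base axis. Payload 3.1 kg.
Tool frame: the origin (TCP) lies midway between the tips of the shut fingers; the grasp point (between the pads) lies 19 mm behind it; x points along the fingers, z is the direction in which the jaws open and shut, and the axes are right-handed (so a half turn about x gives the same grasp; the last joint's range is limited). The gripper opens to 85 mm and grips with 20 to 120 N. Pads are 22 mm wide; open, the fingers measure 114 mm over their backs; the gripper's body (76 mm by 85 mm) begins 54 mm behind the grasp point. The pads swing forward as they close: fully open they stand 13 mm farther back than shut.
Start: joints at [-1.29, 0.527, 1.433, -0, 1.181, -0.178], TCP at [0.277, -0.56, 0.231] pointing down, gripper open.
Joint ranges: [-3.08, 3.08], [-0.75, 2.2], [0.22, 2.44], [-1.43, 4.57], [0, 2.65], [-2.85, 2.85]. Speed limits (rad/s): [2.79, 2.79, 3.14, 3.14, 3.14, 3.14].

INTERFACE

Orientations are given as a unit quaternion [x, y, z, w].
In Python, from station import status, snapshot, camera_params, ticket gives the robot as it stands.
- The arm moves only by the tool arm_command, never from a script. Its argument "series" is a list that holds one entry, the list of rows, each a list of 4 numbers: the shift along the tool's x, y, z in mm, then the turn about the tool's x in rad. A call has 1 to 10 rows; each row shifts and turns the commanded pose from where the row before left it, along the tool's axes as they then stand; what a row does not reach is not made up. A row lasts 1/10 s, in which the tool goes at most 50 mm and 8.59 degrees, less where a joint would pass 70% of its speed; a pose out of reach is approached as far as the arm can. A call is refused whole if a number of a shift passes 50 or a number of a turn 0.15, either way. A call with a gripper value outside its range is refused whole. "jaw" is the opening in per cent of the stroke, from 0 (shut) to 100 (fully open), set as the call begins (left out, the last holds). The fingers move at their own pace and stop on an object; "force" is the grip in N (left out, the last holds). Time passes only in rows, so rows that do not move let the fingers close. It gives the time, the measured TCP pose, the force and the opening at its end, in the units of the state.
- status.sense(): the state, without advancing time (a new reading comes with each control period).
- snapshot(name): name is "scene" or "top"; returns the picture (480x640x3 uint8, red, green, blue); there is no depth.
- camera_params(name): a dict with "fovy" (degrees; the focal length in pixels is half the picture's height over the tangent of half this angle, whatever the lens; pixels are square), "cx", "cy" (the principal point, pixels), "k1" (the pictures are not rectified: a ray, as slopes to the right and down, at radius r is drawn at 1 + k1 r^2 times it, then the intrinsics apply), "extrinsics" (4x4, takes a point from camera to world coordinates). Camera axes: x right, y down, z forward; pixel columns grow to the right and rows downward; lengths in m; the calibration is good to about 2 mm. A picture is of the moment at which its call begins. camera_params takes no time and is no camera call.
- ticket.sign_off(): hands the job in, once; it reports no verdict.
The state is a dict: "t": time; "q": joint angles; "qd": joint speeds; "tau": joint torques, N m; "tcp_pos": TCP position; "tool_rot": TCP orientation; "force": force on the tool from outside, world axes, zero at the start; "ft_torque": the same for the moment, N m; "finger_gap": opening from 0.0 (shut) to 1.0 (fully open).
Only numpy, scipy, OpenCV 4.12 (cv2) and the standard library are available. Lean on these libraries where they do the work, as an engineer would, in place of code of your own. Each camera call takes 0.05 s, during which the arm holds its last target. There are 200 camera calls.

## Working session

There is one attempt and no reset: what is moved stays moved. The work goes in short steps, Python scripts to look and compute and a tool call to move; the robot and the scene stay as the last step left them, time stands still between calls to the robot, and variables do not carry over. Pictures are saved under pics/ and viewed, about 8 in all and at most 12, crops included, and the job is handed in when it is done.

Besides the shell and the picture viewer there is one more tool, called after "Request:" by a JSON object that holds its "method" and its "body". arm_command: Moves the arm, as the interface text tells. Its arguments: {"type":"object","properties":{"series":{"type":"array"},"jaw":{"type":"number"},"force":{"type":"number"}},"required":["series"]}

```bash
mkdir -p pics; cat > h.py <<'E'
import numpy as np, cv2
from station import status, snapshot, camera_params, ticket
def K(p):
    f=240/np.tan(np.radians(p["fovy"])/2); return f
def ray(n,u,v):
    p=camera_params(n); f=K(p); x=(u-p["cx"])/f; y=(v-p["cy"])/f
    rd=np.hypot(x,y); r=rd
    for _ in range(20): r=rd/(1+p["k1"]*r*r)
    s=r/rd if rd>0 else 1
    E=np.array(p["extrinsics"]); return E[:3,3],E[:3,:3]@np.array([x*s,y*s,1])
def onz(n,u,v,z):
    o,d=ray(n,u,v); return o+d*(z-o[2])/d[2]
def proj(n,P):
    p=camera_params(n); E=np.array(p["extrinsics"]); c=E[:3,:3].T@(np.array(P)-E[:3,3]); x,y=c[:2]/c[2]
    s=1+p["k1"]*(x*x+y*y); f=K(p); return np.array([p["cx"]+f*x*s,p["cy"]+f*y*s])
def shot(n,name):
    im=snapshot(n); im=np.array(im)[:,:,::-1].copy(); cv2.imwrite(f"pics/{name}.png",im); return im
E
python3 - <<'E'
from h import *
shot("top","top0"); shot("scene","scene0")
for n in("top","scene"): print(camera_params(n))
s=status.sense(); print(s)
E
```

```text
{'fovy': 44.7851971295927, 'cx': 320.6027695030644, 'cy': 241.6292868795944, 'k1': -0.03872042424209663, 'extrinsics': array([[-0.00812818, -0.99832851,  0.05721998,  0.47713937],
       [-0.99990361,  0.00747021, -0.01170351,  0.04732504],
       [ 0.0112565 , -0.05730959, -0.99829299,  1.4541926 ],
       [ 0.        ,  0.        ,  0.        ,  1.        ]])}
{'fovy': 53.27984126914417, 'cx': 320.1181442767164, 'cy': 233.77638761979108, 'k1': -0.09620491803842084, 'extrinsics': array([[-0.72559441, -0.39811295,  0.56126539, -0.04722104],
       [-0.68805711,  0.40849661, -0.59975656,  0.70149723],
       [ 0.00949584, -0.82136265, -0.5703273 ,  0.79210458],
       [ 0.        ,  0.        ,  0.        ,  1.        ]])}
{'t': 0.1, 'q': array([-1.28951493e+00,  5.28380096e-01,  1.43375633e+00, -5.62383234e-06,
        1.18137944e+00, -1.78516391e-01]), 'qd': array([ 2.08130308e-03, -2.15653680e-03, -3.53230306e-03,  4.42395974e-04,
       -7.76723653e-04, -7.87423721e-05]), 'tau': array([-3.21792231e-04, -4.43304920e+01, -1.78586626e+01, -3.29208524e-04,
        3.87728724e-03,  8.15592330e-06]), 'tcp_pos': array([ 0.27719313, -0.55946851,  0.2304329 ]), 'tool_rot': array([ 0.37335848,  0.60129047, -0.37245026,  0.60027829]), 'force': array([-0.4556308 ,  0.77477845, -0.58108915]), 'ft_torque': array([-0.01881401,  0.03695075,  0.01640966]), 'finger_gap': 0.9997885319238491}
```

View pics/top0.png

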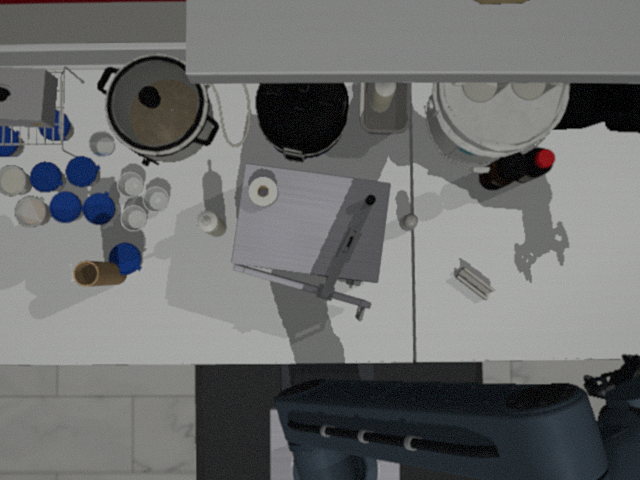

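View pics/scene0.png

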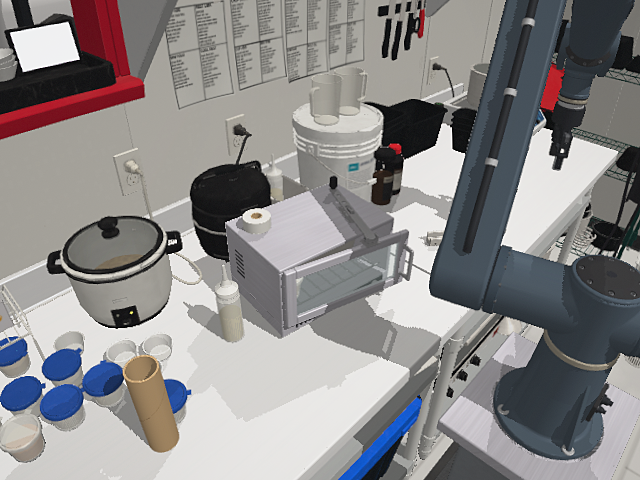

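The top view shows the cabinet's top at about (247,166), (390,183), (378,282), (233,262). The knob is at (370,200) and the bar runs down to the door at about (327,292). The label roll is at (263,191), the bottle at (208,222) and the shaker at (410,222). I'll zoom in on the bar and measure.

```bash
python3 - <<'E'
from h import *
im=cv2.imread("pics/top0.png")
c=im[155:325,225:425]; cv2.imwrite("pics/crop0.png",cv2.resize(c,None,fx=3.5,fy=3.5,interpolation=cv2.INTER_CUBIC))
for n,z in(("top",.2),):
  for u,v in((247,166),(390,183),(378,282),(233,262)): print(u,v,onz(n,u,v,z).round(4))
c=im[185:215,355:385].max(2); m=(c<45).astype(np.uint8); 
n_,l,st,ce=cv2.connectedComponentsWithStats(m); print(st,ce+[355,185])
sc=cv2.imread("pics/scene0.png"); c=sc[170:196,322:345].max(2); print(cv2.connectedComponentsWithStats((c<45).astype(np.uint8))[2:])
E
```

```text
247 166 [0.7148 0.1912 0.2   ]
390 183 [ 0.6756 -0.1193  0.2   ]
378 282 [ 0.4611 -0.0902  0.2   ]
233 262 [0.5066 0.2214 0.2   ]
[[  0   0  30  30 823]
 [ 10  10  10  10  77]] [[369.4799514  199.48481166]
 [369.71428571 199.66233766]]
(array([[  0,   0,  23,  26, 521],
       [  8,   7,   7,  12,  77]], dtype=int32), array([[11.00383877, 12.52783109],
       [10.97402597, 12.31168831]]))
```

View pics/crop0.png

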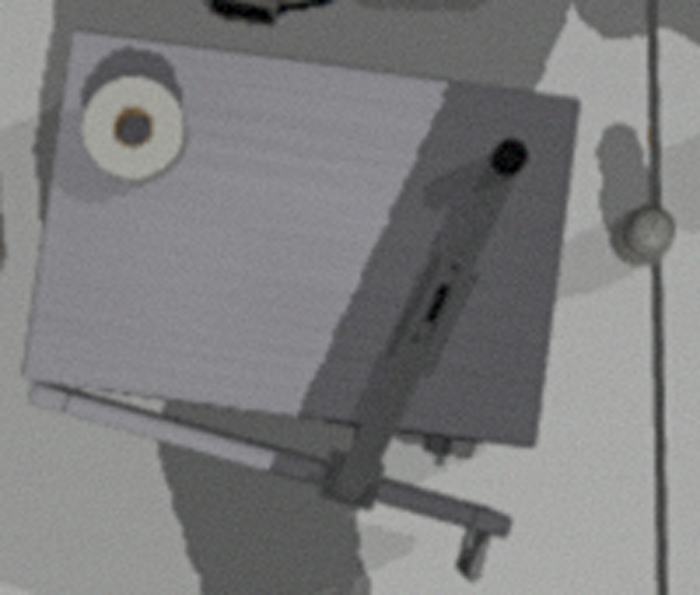

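The zoomed crop shows the plate under the bar, roughly between crop (385,355), (430,375), (475,275) and (430,260). The knob is at (509,157) and the pivot block near (350,480).

```bash
cat > g.py <<'E'
from h import *
from scipy.optimize import least_squares
def knobpos(ut,us,off=0.):  # triangulate
    o1,d1=ray("top",*ut);o2,d2=ray("scene",*us)
    A=np.c_[d1,-d2]; s=np.linalg.lstsq(A,o2-o1,rcond=None)[0]
    return o1+d1*s[0],o2+d2*s[1]
C=np.array([.5895,.0508]);
E
python3 - <<'E'
from g import *
print(knobpos((369.71,199.66),(332.97,182.31)))
f=lambda a,b:(225+(a+.5)/3.5-.5,155+(b+.5)/3.5-.5)
print("knob z.235",onz("top",369.71,199.66,.238),"piv",onz("top",*f(350,480),.215))
for a,b in((385,355),(430,375),(475,275),(452,262)): print("plate",onz("top",*f(a,b),.203).round(4))
# refine cabinet: fit lines to top-face edges w/ rough corner crop coords
Q=np.array([onz("top",*f(a,b),.2)[:2] for a,b in((72,32),(579,101),(536,446),(24,376))])
M=np.array([[.11,.16],[.11,-.16],[-.11,-.16],[-.11,.16]])
r=least_squares(lambda p:((np.c_[np.cos(p[2])*M[:,0]-np.sin(p[2])*M[:,1],np.sin(p[2])*M[:,0]+np.cos(p[2])*M[:,1]]+p[:2])-Q).ravel(),[.59,.05,-.14])
print(r.x,r.fun.reshape(-1,2).round(4))
cx,cy,a=r.x
R=lambda t:np.array([[np.cos(t),-np.sin(t)],[np.sin(t),np.cos(t)]])
H=np.array([cx,cy])+R(a)@[-.118,.148]; print("hinge",H)
for d in(.14,.41,.49,.57): print(d,H+.2*(R(a-d)@[0,-1]))
for n,z in(("roll",.228),):print(onz("top",*f(133,127),z))
print("shaker",onz("top",410,222,.08))
E
```

```text
(array([ 0.63555722, -0.07174053,  0.2297264 ]), array([ 0.6354555 , -0.07182686,  0.22972163]))
knob z.235 [ 0.6344868  -0.07093601  0.238     ] piv [0.44153406 0.02509305 0.215     ]
plate [0.5175 0.0027 0.203 ]
plate [ 0.505  -0.0248  0.203 ]
plate [ 0.5664 -0.0532  0.203 ]
plate [ 0.5745 -0.0391  0.203 ]
[ 0.59038735  0.05263539 -0.14155977] [[ 0.0022  0.0004]
 [ 0.0022 -0.0018]
 [-0.002  -0.0005]
 [-0.0024  0.0019]]
hinge [0.49444864 0.21580329]
0.14 [0.43887777 0.02367865]
0.41 [0.38964537 0.04546165]
0.49 [0.37636776 0.05438177]
0.57 [0.36384547 0.06433444]
[0.65591364 0.15485641 0.228     ]
shaker [ 0.60099495 -0.18141473  0.08      ]
```

```bash
python3 - <<'E'
from g import *
im=cv2.imread("pics/top0.png").astype(np.float32).mean(2)
P=np.array([.4389,.0237]);k=np.array([.6355,-.0717]);u=(k-P)/np.linalg.norm(k-P);n=np.array([-u[1],u[0]])
xs=np.arange(88,162,2)
print("x",xs)
for o in(-6,-4,-2,0,2,4,6):
    pts=np.array([proj("top",[*(P+u*x/1e3+n*o/1e3),.213]) for x in xs],np.float32)
    print(o,cv2.remap(im,pts[:,0].reshape(1,-1).copy(),pts[:,1].reshape(1,-1).copy(),cv2.INTER_LINEAR).astype(int).ravel())
# gripper: world axes now
from scipy.spatial.transform import Rotation as R
s=status.sense();print(R.from_quat(s["tool_rot"]).as_matrix().round(3))
E
```

```text
x [ 88  90  92  94  96  98 100 102 104 106 108 110 112 114 116 118 120 122
 124 126 128 130 132 134 136 138 140 142 144 146 148 150 152 154 156 158
 160]
-6 [72 69 70 71 70 69 67 66 70 66 67 68 67 65 70 64 65 67 67 69 67 69 67 68
 71 74 72 73 74 71 71 73 72 71 73 72 73]
-4 [70 71 72 69 66 67 61 63 63 58 57 51 57 57 55 52 54 55 53 58 55 57 59 63
 68 69 70 69 67 65 67 76 72 70 70 72 66]
-2 [73 71 72 71 67 65 63 66 66 63 56 45 37 25 32 33 28 31 31 32 34 38 41 51
 62 65 71 67 60 58 62 70 74 72 67 70 70]
0 [73 71 70 71 65 66 67 70 73 68 60 39 17 12 18 13  9 14 18 19 13 12 21 44
 62 71 73 69 62 51 57 70 76 68 64 68 71]
2 [70 72 71 65 56 59 66 71 71 68 61 43 29 29 26 26 26 27 32 31 19 17 25 47
 68 75 73 71 64 55 61 68 72 69 68 70 72]
4 [72 71 71 61 56 59 63 67 69 69 62 58 58 54 55 54 54 54 51 47 42 45 53 63
 72 75 71 72 70 69 68 70 74 69 71 69 72]
6 [73 72 71 65 61 66 71 73 69 71 69 70 70 70 72 69 69 71 68 70 66 67 71 74
 77 73 73 76 73 70 70 71 72 70 71 71 73]
[[-0.001  0.896  0.444]
 [ 0.002  0.444 -0.896]
 [-1.     0.    -0.002]]
```

Request:
{"method": "arm_command", "body": {"series": [[[-45,0,0,0.15],[-45,0,0,0.15],[0,0,0,0.15],[0,0,0,0.15],[0,0,0,0.15],[0,0,0,0.15],[0,0,0,0.01],[0,0,0,0]]], "jaw": 100, "force": 30}}

```text
t: 0.9
tcp_pos: [0.2773, -0.5598, 0.3209]
tool_rot: [0.599, 0.377, -0.598, 0.376]
force: [-0.0, -0.9, 0.5]
finger_gap: 1.0
```

```bash
cat > s.py <<'E'
import sys
from h import *
from scipy.spatial.transform import Rotation as R
s=status.sense();M=R.from_quat(s["tool_rot"]).as_matrix()
print("t",s["t"],"tcp",s["tcp_pos"].round(4),"F",s["force"].round(2),"T",s["ft_torque"].round(2),"gap",round(s["finger_gap"],3),"q",s["q"].round(2))
print("jaw yaw",np.arctan2(M[1,2],M[0,2]),"y yaw",np.arctan2(M[1,1],M[0,1]),"down",M[:,0].round(3))
if len(sys.argv)>3: print("shift mm",(M.T@(np.array(list(map(float,sys.argv[1:4])))-s["tcp_pos"])*1e3).round(1))
E
python3 s.py .6355 -.0717 .32
```

```text
t 0.9 tcp [ 0.2773 -0.5598  0.3209] F [-0.02 -0.9   0.45] T [-0.05  0.    0.02] gap 1.0 q [-1.29  0.44  1.32  0.    1.38  0.73]
jaw yaw -2.0181752896683447 y yaw -0.4473784690649558 down [-0.     0.001 -1.   ]
shift mm [   1.2  111.8 -595. ]
```

Request:
{"method": "arm_command", "body": {"series": [[[0,8.6,-45.8,0],[0,8.6,-45.8,0],[0,8.6,-45.8,0],[0,8.6,-45.8,0],[0,8.6,-45.8,0],[0,8.6,-45.8,0],[0,8.6,-45.8,0],[0,8.6,-45.8,0],[0,8.6,-45.8,0],[0,8.6,-45.8,0]]]}}

```text
t: 1.9
tcp_pos: [0.555, -0.1834, 0.3213]
tool_rot: [-0.598, -0.377, 0.598, -0.377]
force: [1.5, -0.5, -0.1]
finger_gap: 1.002
```

Request:
{"method": "arm_command", "body": {"series": [[[0,8.6,-45.8,0],[0,8.6,-45.8,0],[0,8.6,-45.8,0],[0,0,0,0],[0,0,0,0]]]}}

```text
t: 2.4
tcp_pos: [0.6372, -0.0716, 0.3207]
tool_rot: [-0.598, -0.377, 0.599, -0.377]
force: [-0.7, 0.2, 0.5]
finger_gap: 1.001
```

```bash
python3 s.py .6355 -.0717 .222
```

```text
t 2.4 tcp [ 0.6372 -0.0716  0.3207] F [-0.7   0.23  0.49] T [-0.01 -0.01 -0.  ] gap 1.001 q [-0.29  0.47  1.28 -0.    1.4   1.73]
jaw yaw -2.0167345605625235 y yaw -0.44593903616985975 down [-0.001 -0.    -1.   ]
shift mm [98.7 -1.4  0.8]
```

Request:
{"method": "arm_command", "body": {"series": [[[33,-1.4,0.8,0],[33,0,0,0],[20,0,0,0],[12,0,0,0],[0,0,0,0],[0,0,0,0]]]}}

```text
t: 3.0
tcp_pos: [0.6359, -0.0737, 0.2242]
tool_rot: [0.599, 0.375, -0.599, 0.376]
force: [0.0, -0.3, -0.1]
finger_gap: 1.0
```

Request:
{"method": "arm_command", "body": {"series": [[[0,0,0,0],[0,0,0,0],[0,0,0,0],[0,0,0,0],[0,0,0,0],[0,0,0,0],[0,0,0,0],[0,0,0,0]]], "jaw": 10, "force": 30}}

```text
t: 3.8
tcp_pos: [0.6357, -0.0727, 0.2237]
tool_rot: [0.599, 0.376, -0.599, 0.376]
force: [-0.7, -0.3, 3.0]
finger_gap: 0.231
```

```bash
python3 s.py; python3 -c "
from h import *
shot('scene','s1'); im=shot('top','t1')
a=cv2.imread('pics/s1.png')[130:330,220:440]; b=im[155:325,225:425]
a=cv2.resize(a,(400,364)); b=cv2.resize(b,(400,340)); b=cv2.copyMakeBorder(b,0,24,0,0,0)
cv2.imwrite('pics/c1.png',np.hstack([a,b]))"
```

```text
t 3.8 tcp [ 0.6357 -0.0727  0.2237] F [-0.71 -0.28  2.98] T [0.08 0.07 0.02] gap 0.231 q [-0.29  0.56  1.4   0.    1.18  1.73]
jaw yaw -2.0209323641740786 y yaw -0.450136114826179 down [ 0.001 -0.    -1.   ]
```

View pics/c1.png

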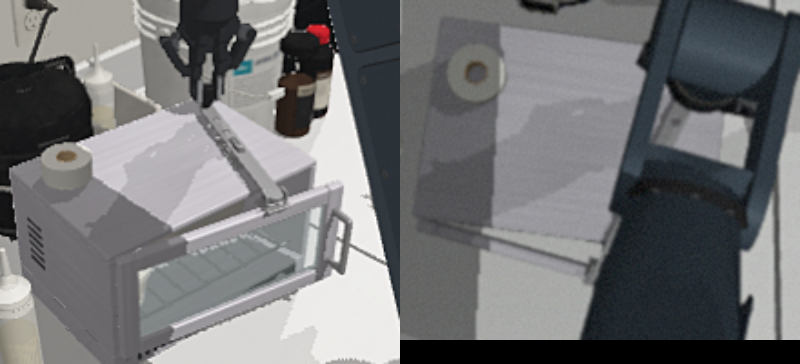

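Scene view (left half): the fingers hold the knob and the bar and pin are in sight. In the top view (right half) the arm hides the bar. Gap 0.231 is about 20 mm, so the knob is held. Now I'll lift.

Request:
{"method": "arm_command", "body": {"series": [[[-3,0,0,0],[-3,0,0,0],[-4,0,0,0],[-4,-0.3,0,0],[-5,-0.5,0,0],[-5,-0.6,0,0],[-4,-0.6,0,0],[0,0,0,0],[0,0,0,0]]]}}

```text
t: 4.8
tcp_pos: [0.6341, -0.072, 0.2518]
tool_rot: [0.599, 0.375, -0.599, 0.376]
force: [-0.8, 0.6, -2.0]
finger_gap: 0.229
```

```bash
python3 s.py .5619 -.0366 .245;  python3 -c "
from h import *
a=shot('scene','s2')[150:300,280:430]
cv2.imwrite('pics/c2.png',cv2.resize(a,None,fx=4,fy=4,interpolation=cv2.INTER_CUBIC))"
```

```text
t 4.8 tcp [ 0.6341 -0.072   0.2518] F [-0.79  0.57 -1.99] T [-0.06 -0.06 -0.03] gap 0.229 q [-0.29  0.52  1.38 -0.    1.24  1.73]
jaw yaw -2.0210063528048874 y yaw -0.45021026768796774 down [ 0.001 -0.001 -1.   ]
shift mm [  6.7 -80.5  -0.5]
```

View pics/c2.png

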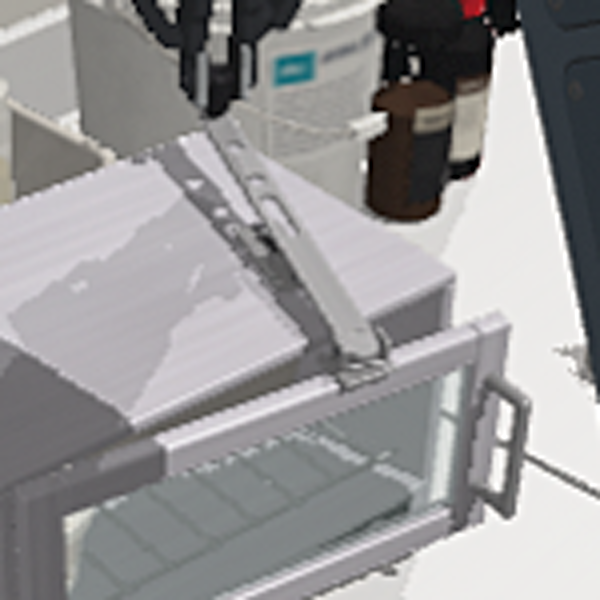

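The scene crop shows the bar lifted clear, with its shadow and the dark plate/pin area at crop (262,240). I'll check that against the estimated pin position.

```bash
python3 -c "
from h import *
u=np.array([.8997,-.4366]);P=np.array([.4389,.0237])
for x in(.102,.108,.115,.122,.129):
  print(x,[((proj('scene',[*(P+u*x),z])-[280,150])*4).round() for z in(.203,.209,.219)])
a=cv2.imread('pics/s2.png')[195:235,325:365]
cv2.imwrite('pics/c3.png',cv2.resize(a,None,fx=14,fy=14,interpolation=cv2.INTER_CUBIC))
print('plate corners',[((proj('scene',[*(np.array([.5431,-.0261])+u*a+np.array([.4366,.8997])*b),.203])-[325,195])*14).round() for a,b in((.035,.015),(.035,-.015),(-.035,-.015),(-.035,.015))])
for x in(.102,.108,.115,.122,.129):
  print(x,[((proj('scene',[*(P+u*x),z])-[325,195])*14).round() for z in(.209,.219)])
"
```

```text
0.102 [array([287., 263.]), array([287., 254.]), array([288., 239.])]
0.108 [array([282., 258.]), array([283., 249.]), array([284., 234.])]
0.115 [array([277., 251.]), array([278., 243.]), array([279., 228.])]
0.122 [array([273., 245.]), array([273., 237.]), array([274., 222.])]
0.129 [array([268., 239.]), array([268., 231.]), array([269., 216.])]
plate corners [array([171., 161.]), array([335., 130.]), array([508., 342.]), array([337., 376.])]
0.102 [array([375., 259.]), array([378., 207.])]
0.108 [array([360., 241.]), array([363., 189.])]
0.115 [array([343., 219.]), array([346., 167.])]
0.122 [array([326., 198.]), array([328., 146.])]
0.129 [array([309., 177.]), array([312., 126.])]
```

View pics/c3.png

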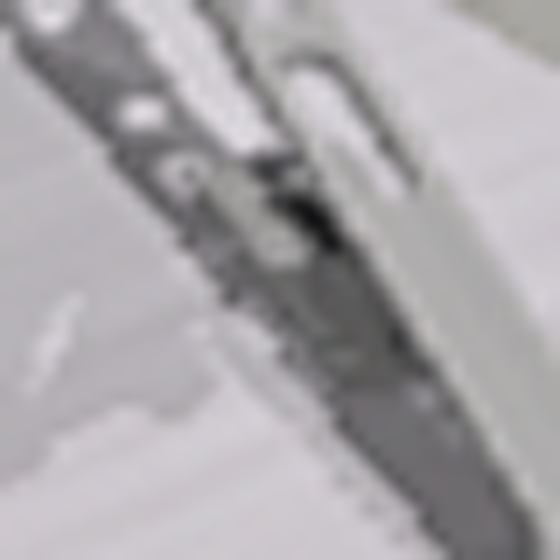

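Request:
{"method": "arm_command", "body": {"series": [[[0,-4,0,0],[0,-8,0,0],[0,-8,0,0.005],[0,-8,0,0],[0,-8,0,0.005],[0,-10,-0.1,0],[0,-10,-0.1,0.005],[0,-10,-0.1,0],[0,-10,-0.1,0.005],[0,-6,-0.1,0]]]}}

```text
t: 5.85
tcp_pos: [0.559, -0.0342, 0.2513]
tool_rot: [-0.603, -0.37, 0.603, -0.369]
force: [0.5, -1.1, -0.6]
finger_gap: 0.231
```

Request:
{"method": "arm_command", "body": {"series": [[[3,0,0,0],[3,0,0,0],[0,0,0,0],[0,0,0,0],[0,0,0,0]]]}}

```text
t: 6.35
tcp_pos: [0.5603, -0.0351, 0.245]
tool_rot: [-0.603, -0.37, 0.603, -0.369]
force: [-1.2, 0.7, -0.2]
finger_gap: 0.228
```

```bash
python3 s.py .5619 -.0366 .225;  python3 -c "
from h import *
shot('top','t4')
a=shot('scene','s4')[180:260,290:390]
cv2.imwrite('pics/c4.png',cv2.resize(a,None,fx=7,fy=7,interpolation=cv2.INTER_CUBIC))
for z in(.203,.209,.219): print((proj('scene',[.5307,-.0208,z])-[290,180])*7)
"
```

```text
t 6.35 tcp [ 0.5603 -0.0351  0.245 ] F [-1.15  0.73 -0.24] T [0.02 0.27 0.1 ] gap 0.228 q [-0.26  0.43  1.58  0.    1.14  1.78]
jaw yaw -2.041187570132331 y yaw -0.4703912930487569 down [-0.001  0.    -1.   ]
shift mm [20.   2.2  0.6]
[431.36533532 250.12789722]
[432.22390416 234.60521612]
[433.66465412 208.52068595]
```

View pics/c4.png

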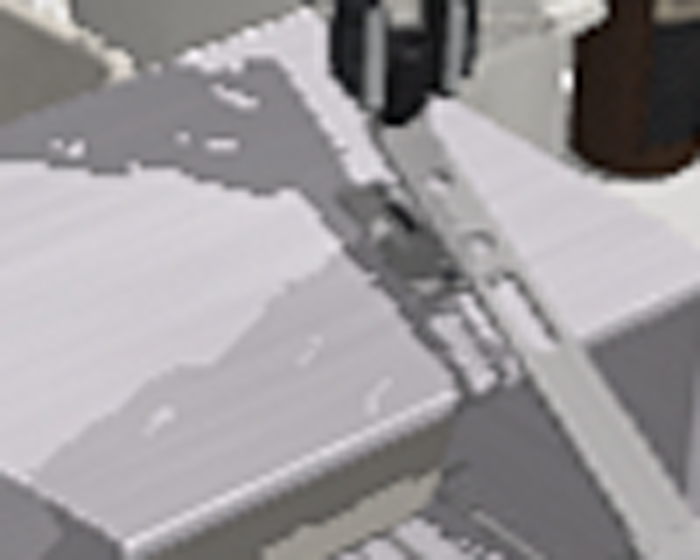

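The plate shows beside the bar with a black clamp slot, dark at crop (400,215), which is its far end. That agrees with the pin being near the door-side end of its range. Now I'll lower gently, a little short of the estimate, and feel for it.

Request:
{"method": "arm_command", "body": {"series": [[[2,0,0,0],[2,0,0,0],[2,0,0.5,0],[1,0,0,0],[0,0,0,0],[0,0,0,0]]]}}

```text
t: 7.05
tcp_pos: [0.5607, -0.0358, 0.2386]
tool_rot: [0.603, 0.369, -0.602, 0.37]
force: [1.9, -1.2, 1.4]
finger_gap: 0.233
```

Request:
{"method": "arm_command", "body": {"series": [[[1,0,0,0],[1,0,0,0],[0,0,0,0],[0,0,0,0]]]}}

```text
t: 7.45
tcp_pos: [0.5601, -0.0355, 0.2363]
tool_rot: [-0.603, -0.37, 0.603, -0.37]
force: [1.9, -0.7, 1.5]
finger_gap: 0.231
```

```bash
python3 s.py .5619 -.0366 .225
```

```text
t 7.45 tcp [ 0.5601 -0.0355  0.2363] F [ 1.9  -0.66  1.49] T [-0.06  0.03 -0.02] gap 0.231 q [-0.26  0.44  1.59  0.    1.12  1.78]
jaw yaw -2.0410520947462105 y yaw -0.47025575604746556 down [-0.  0. -1.]
shift mm [11.3  2.1  0.2]
```

Request:
{"method": "arm_command", "body": {"series": [[[0.7,0,0,0],[0.7,0,0,0],[0,0,0,0],[0,0,0,0]]]}}

```text
t: 7.85
tcp_pos: [0.5601, -0.0355, 0.2349]
tool_rot: [-0.603, -0.37, 0.603, -0.37]
force: [-0.1, -1.8, 0.7]
finger_gap: 0.229
```

Request:
{"method": "arm_command", "body": {"series": [[[0.7,0,0,0],[0,0,0,0],[0,0,0,0]]]}}

```text
t: 8.15
tcp_pos: [0.5601, -0.0356, 0.2342]
tool_rot: [-0.603, -0.37, 0.603, -0.37]
force: [1.0, -0.5, 1.0]
finger_gap: 0.228
```

Request:
{"method": "arm_command", "body": {"series": [[[0.7,0,0,0],[0.5,0,0,0],[0,0,0,0],[0,0,0,0]]]}}

```text
t: 8.55
tcp_pos: [0.5602, -0.0355, 0.233]
tool_rot: [-0.603, -0.37, 0.603, -0.37]
force: [1.1, -0.8, 1.3]
finger_gap: 0.228
```

Request:
{"method": "arm_command", "body": {"series": [[[0.6,0,0,0],[0,0,0,0],[0,0,0,0]]]}}

```text
t: 8.85
tcp_pos: [0.5602, -0.0356, 0.2324]
tool_rot: [0.603, 0.37, -0.603, 0.37]
force: [0.7, -0.2, 1.1]
finger_gap: 0.228
```

Request:
{"method": "arm_command", "body": {"series": [[[0.7,0,0,0],[0.7,0,0,0],[0,0,0,0],[0,0,0,0]]]}}

```text
t: 9.25
tcp_pos: [0.5601, -0.0355, 0.231]
tool_rot: [-0.603, -0.37, 0.603, -0.37]
force: [0.3, -0.1, 0.8]
finger_gap: 0.228
```

Request:
{"method": "arm_command", "body": {"series": [[[0.7,0,0,0],[0.7,0,0,0],[0,0,0,0],[0,0,0,0]]]}}

```text
t: 9.65
tcp_pos: [0.5602, -0.0355, 0.2296]
tool_rot: [-0.603, -0.37, 0.603, -0.37]
force: [2.3, -1.5, 1.2]
finger_gap: 0.229
```

```bash
python3 s.py .5619 -.0366 .225; python3 -c "
from h import *
a=shot('scene','s5')[170:250,300:400]
cv2.imwrite('pics/c5.png',cv2.resize(a,None,fx=7,fy=7,interpolation=cv2.INTER_CUBIC))
"
```

```text
t 9.65 tcp [ 0.5602 -0.0355  0.2296] F [ 2.26 -1.49  1.25] T [-0.02  0.03  0.  ] gap 0.229 q [-0.26  0.44  1.6   0.    1.1   1.78]
jaw yaw -2.040987759443669 y yaw -0.47019143322069845 down [-0.  0. -1.]
shift mm [4.6 2.  0.2]
```

View pics/c5.png

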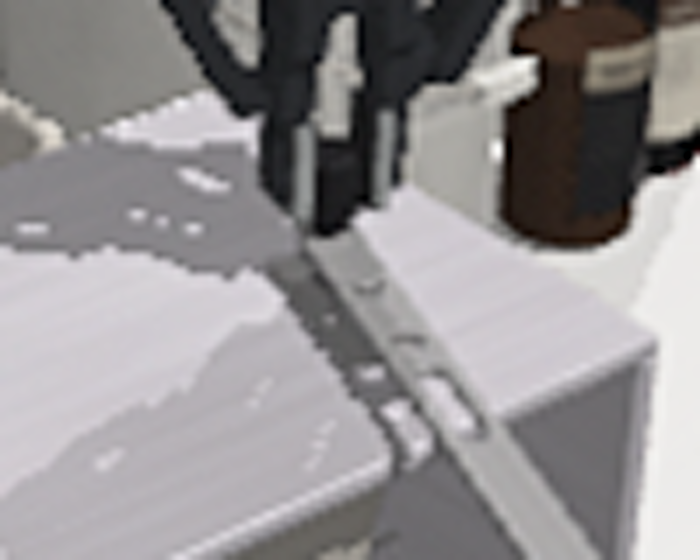

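Request:
{"method": "arm_command", "body": {"series": [[[0.7,0,0,0],[0.7,0,0,0],[0,0,0,0],[0,0,0,0]]]}}

```text
t: 10.1
tcp_pos: [0.5601, -0.0355, 0.2281]
tool_rot: [-0.603, -0.37, 0.603, -0.37]
force: [1.2, 0.2, 1.2]
finger_gap: 0.233
```

Request:
{"method": "arm_command", "body": {"series": [[[0.7,0,0,0],[0.7,0,0,0],[0,0,0,0],[0,0,0,0]]]}}

```text
t: 10.5
tcp_pos: [0.5602, -0.0355, 0.2268]
tool_rot: [-0.603, -0.37, 0.603, -0.37]
force: [1.0, -1.1, 1.4]
finger_gap: 0.229
```

Request:
{"method": "arm_command", "body": {"series": [[[0.7,0,0,0],[0.7,0,0,0],[0,0,0,0],[0,0,0,0]]]}}

```text
t: 10.9
tcp_pos: [0.5602, -0.0356, 0.2254]
tool_rot: [-0.603, -0.37, 0.603, -0.37]
force: [1.4, -0.4, 0.7]
finger_gap: 0.232
```

Request:
{"method": "arm_command", "body": {"series": [[[0.6,0,0,0],[0.6,0,0,0],[0,0,0,0],[0,0,0,0]]]}}

```text
t: 11.3
tcp_pos: [0.5603, -0.0356, 0.2242]
tool_rot: [0.603, 0.37, -0.603, 0.37]
force: [1.3, -1.3, 1.3]
finger_gap: 0.231
```

Request:
{"method": "arm_command", "body": {"series": [[[0.5,0,0,0],[0.5,0,0,0],[0,0,0,0],[0,0,0,0]]]}}

```text
t: 11.7
tcp_pos: [0.5603, -0.0356, 0.224]
tool_rot: [0.603, 0.37, -0.603, 0.37]
force: [-0.8, 0.2, 5.2]
finger_gap: 0.229
```

Firm contact at TCP z = 0.224, which is the original seated height. A small wiggle along the bar should confirm the pin is captured, and then a little more press.

Request:
{"method": "arm_command", "body": {"series": [[[0,1,0,0],[0,1,0,0],[0,1,0,0],[0,0,0,0],[0,0,0,0]]]}}

```text
t: 12.2
tcp_pos: [0.5604, -0.0356, 0.2239]
tool_rot: [-0.602, -0.371, 0.604, -0.368]
force: [-5.7, 1.4, 10.2]
finger_gap: 0.233
```

Request:
{"method": "arm_command", "body": {"series": [[[0,-1,0,0],[0,-1,0,0],[0.8,0,0,0],[0,0,0,0],[0,0,0,0]]]}}

```text
t: 12.7
tcp_pos: [0.5604, -0.0356, 0.2239]
tool_rot: [-0.602, -0.37, 0.603, -0.37]
force: [-3.0, 0.2, 9.8]
finger_gap: 0.232
```

Request:
{"method": "arm_command", "body": {"series": [[[0,-0.7,0,0],[0,0,0,0],[0,0,0,0],[0,0,0,0],[0,0,0,0],[0,0,0,0],[0,0,0,0]]], "jaw": 90}}

```text
t: 13.4
tcp_pos: [0.5605, -0.0357, 0.2223]
tool_rot: [-0.603, -0.37, 0.603, -0.37]
force: [-0.5, -0.4, -0.6]
finger_gap: 0.9
```

Request:
{"method": "arm_command", "body": {"series": [[[-10,0,0,0],[-30,0,0,0],[-40,0,0,0],[-20,0,0,0],[0,0,50,0],[0,0,50,0],[0,0,50,0],[0,0,50,0],[0,0,50,0],[0,0,0,0]]]}}

```text
t: 14.4
tcp_pos: [0.4451, -0.2642, 0.3234]
tool_rot: [-0.604, -0.366, 0.605, -0.369]
force: [0.2, 0.2, -0.3]
finger_gap: 0.901
```

Request:
{"method": "arm_command", "body": {"series": [[[0,0,50,0],[0,0,50,0],[0,0,50,0],[0,0,0,0],[0,0,0,0]]]}}

```text
t: 14.9
tcp_pos: [0.3791, -0.3926, 0.3227]
tool_rot: [0.603, 0.369, -0.603, 0.369]
force: [0.1, -0.5, 0.3]
finger_gap: 0.899
```

```bash
python3 s.py; python3 -c "
from h import *
b=shot('top','t6')[155:355,215:415];a=shot('scene','s6')[150:350,220:420]
cv2.imwrite('pics/c6.png',cv2.resize(np.hstack([a,b]),None,fx=2,fy=2,interpolation=cv2.INTER_CUBIC))
im=cv2.imread('pics/t6.png');m=(im[185:250,330:400].max(2)<45).astype(np.uint8);r=cv2.connectedComponentsWithStats(m);print(r[2],r[3]+[330,185])
s=cv2.imread('pics/s6.png');m=(s[170:220,315:365].max(2)<45).astype(np.uint8);r=cv2.connectedComponentsWithStats(m);print(r[2],r[3]+[315,170])
"
```

```text
t 14.9 tcp [ 0.3791 -0.3926  0.3227] F [ 0.12 -0.54  0.3 ] T [-0.04 -0.01 -0.03] gap 0.899 q [-1.01  0.32  1.51  0.    1.31  1.03]
jaw yaw -2.0431849494998064 y yaw -0.4723888008626278 down [ 0.001  0.001 -1.   ]
[[   0    0   70   65 4485]
 [  19   46    9    9   65]] [[364.66376812 216.73756968]
 [353.2        235.10769231]]
[[   0    0   50   50 2410]
 [  28   22    8   14   90]] [[339.24107884 194.36473029]
 [346.43333333 198.12222222]]
```

View pics/c6.png

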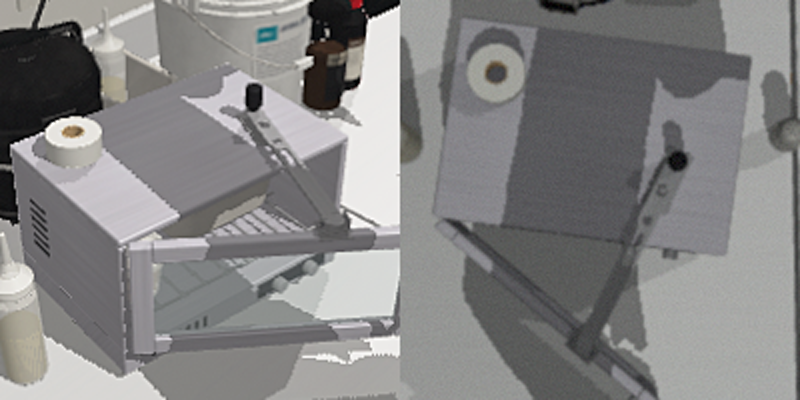

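The door stands wide, the bar is down with its last hole at the plate (knob at top pixel (353,235)), and the roll, bottle and shaker haven't moved. I'll check the knob height, then hand in.

```bash
python3 -c "
from g import *
a,b=knobpos((353.2,235.11),(346.43,198.12)); print(a,b)
if abs(a[2]-.2297)<.0025: print(ticket.sign_off())
"
```

```text
[ 0.56048861 -0.0357914   0.23103522] [ 0.56071561 -0.03560638  0.23103812]
the job is handed in; nothing more can be done
None
```

The last hole is over the pin, the bar is pressed down on its shoulder and the door stands at its wide setting. I handed the job in at about 15 s of the 51 s allowed.

I gripped the knob and lifted the bar about 28 mm (0.13 rad) while the door was still ajar. Then I pulled the door open about 80 mm and lowered the bar in steps of about 1 mm. It dropped over the pin on the first try, and I pressed with about 10 N before letting go.

**Checks that agreed:**
- **Height:** contact came at tool height 0.224 m, the same height at which I first gripped the seated knob.
- **Pin captured:** a commanded 3 mm shift along the bar produced almost no movement, so the pin is in the hole. The largest wrist force I read was about 12 N, well under the 30 N limit; the pin contact force itself is not measured.
- **Final picture:** the door is wide, the arm is well clear, and the label roll, bottle and shaker look unmoved.

**Small disagreement:** the knob measured 1.3 mm higher by camera than at the start (0.231 m against 0.2297 m). That is within the 2 mm calibration error and inside the allowed lift.

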